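# Vent the hose coupler

## Task

Three bench air outlets stand on the worktop: one holds a plug with a long barbed hose tail, one is closed with a short round cap, one is empty. On the one with the barbed hose tail, pull the coupler's spring sleeve all the way back towards its grey block, so that the plug jumps forward to its vent position, then let go of the sleeve so that it snaps home by itself. Leave the other two sleeves alone and do not shift the loose brass weight or the small glass ink jar.

Things in the scene. Friction and masses are not known exactly. Their poses are not given: they have to be found in the camera images.
- outlet_hose: Bench air outlet screwed to the worktop: grey block (40x42 mm, top at 102 mm) on a steel foot; from it a horizontal quick coupler, axis 80 mm up, mouth along the body's -x (roughly to the robot). Origin on the worktop, z up, x from mouth to block; sleeve's grip middle at x = -25 mm, block's front at +40 mm. This is the one whose coupler holds the steel plug with the barbed hose tail.
- hose_sleeve_mid (a point): Middle of the grip of the hose outlet's sleeve, on its axis, 80 mm up; moves with it. x points back (the way to pull), z up. Knurled steel cylinder 36 mm across, reaching 20 mm either way along x, then a 42 mm wide, 5 mm thick flange in front. Sides and top are free: pinch it from above, across y. 33 mm of 24 mm thick barrel lie between its rear end and the nut on the block.
- hose_sleeve (a joint): Travel of that sleeve, m: 0 home (forward), 0.014 fully back against its stop. A spring drives it home, about 4 N at home and 8.5 N fully back. The plug's catch lets go when it is about 9 mm back.
- hose_plug (a joint): Travel of the plug in the hose outlet, m: 0 seated and locked, 0.016 out at its vent position, where a second catch keeps it. It springs out by itself when the sleeve is pulled back. It cannot be pulled out by its tail while locked.
- hose_plug_tip (a point): End of the steel barbed hose tail, on the coupler's axis. The tail is 15 mm thick and 34 mm long, behind a 25 mm hexagon; seated, this point lies 77 mm in front of hose_sleeve_mid.
- outlet_capped: Bench air outlet screwed to the worktop: grey block (40x42 mm, top at 102 mm) on a steel foot; from it a horizontal quick coupler, axis 80 mm up, mouth along the body's -x (roughly to the robot). Origin on the worktop, z up, x from mouth to block; sleeve's grip middle at x = -25 mm, block's front at +40 mm. This one is closed by a round steel cap 28 mm across and 15 mm long; leave it alone.
- capped_sleeve (a joint): Travel of the capped outlet's sleeve, m, same meaning; must stay home.
- outlet_empty: Bench air outlet screwed to the worktop: grey block (40x42 mm, top at 102 mm) on a steel foot; from it a horizontal quick coupler, axis 80 mm up, mouth along the body's -x (roughly to the robot). Origin on the worktop, z up, x from mouth to block; sleeve's grip middle at x = -25 mm, block's front at +40 mm. This one has an empty mouth; leave it alone.
- empty_sleeve (a joint): Travel of the empty outlet's sleeve, m, same meaning; must stay home.
- brass_weight: Loose brass paper weight with a knob, 42 mm across, 59 mm high, on the worktop near the front edge. Bystander. Origin at its underside.
- ink_jar: Loose small dark glass ink jar with a tin lid, 62 mm across, 54 mm high, on the worktop near the front edge. Bystander. Origin at its underside.

How it is judged (in metres and radians):
On the way, in this order (a step that is already met when the one before it is completed fails the run):
1. the hose outlet's sleeve is pulled back by at least 10 mm of its 14 mm and the plug has jumped out by more than 12 mm (value of joint hose_sleeve above 0.01 m and value of joint hose_plug above 0.012 m), for 0.1 s.
2. the sleeve is let go and runs forward on its spring (faster than 80 mm/s) (velocity of joint hose_sleeve below -0.08 m/s).
At the end, for the whole second after the job is handed in: The hose outlet's sleeve is home (within 2 mm), its plug stands out at the vent position (more than 12 mm of its 16 mm), and the other two sleeves are home (within 2 mm) (value of joint each of hose_sleeve, capped_sleeve, empty_sleeve below 0.002 m and value of joint hose_plug above 0.012 m); the robot touches nothing.
It fails at once if the sleeve of the capped or of the empty outlet is pulled back by more than 5 mm (value of joint any of capped_sleeve, empty_sleeve above 0.005 m).
It fails at once if the brass weight or the small glass ink jar is shifted by more than 25 mm (distance of any of brass_weight, ink_jar from where it was at the start of the episode above 0.025 m).
It also fails if it takes over 26 s, if anything falls off the work surface, if the arm or the gripper's body presses on something with over 40 N, if the wrist force passes 120 N, or if a joint passes its speed limit or range.

## Robot

A 6-joint arm with a two-finger parallel gripper is mounted at the origin on a cart in front of the work surface, level with it; the furniture and walls round the work are solid. World frame = base frame: x ahead of the robot, y to its left, z up, the work surface at z = 0. Lengths are in mm, angles in rad, forces in N, time in s.
With the tool pointing down it reaches from about 325 to 850 mm from the base axis. Payload 15.5 kg.
Tool frame: the origin (TCP) lies at the very end of the fingers, on their centre line; the grasp point (between the pads) lies manip.grip_point_offset behind it (manip.grip_point_offset is the distance from the TCP to the grasp point, in mm); z points along the fingers, y is the direction in which the jaws open and shut (so a half turn about z gives the same grasp; the last joint's range is limited). The gripper opens to 91 mm and grips with 3 to 60 N. Pads are 32 mm wide; open, the fingers measure 118 mm over their backs; the gripper's body (76 mm by 178 mm) begins 60 mm behind the grasp point.
Start: joints at [1.048, 0.494, 1.345, -0, 1.302, -0.096], TCP at [259.289, 568.679, 213.915] pointing down, gripper open.
Joint ranges: [-2.91, 2.91], [-0.82, 2.16], [0.22, 2.67], [-1.22, 4.37], [0.12, 2.79], [-3.08, 3.08]. Speed limits (rad/s): [1.89, 1.89, 2.57, 3.01, 3.01, 3.01].

## Interface

Orientations are given as a unit quaternion [w, x, y, z].
In Python, from station import manip, vision gives the robot as it stands.
- The arm moves only by the tool drive_tool, never from a script. Its arguments are lists of equal length, an entry for each row: "travel": the shift along the tool's x, y, z in mm, a list of three; "rot": the turn, a rotation vector about the tool's x, y, z in rad, a list of three; "claw": the finger opening in mm, from 0 to 91.2. In form: {"travel": [[x, y, z], ...], "rot": [[wx, wy, wz], ...], "claw": [claw, ...]}. A call has 1 to 8 rows; each row is the pose to reach, as a shift and turn from the pose measured when the call began, along the tool's axes at that moment; what a row does not reach only later rows make up. A row lasts 1/10 s, in which the tool goes at most 50 mm and 8.59 degrees, less where a joint would pass 70% of its speed; a pose out of reach is approached as far as the arm can. A call with a gripper value outside its range is refused whole. The fingers move at their own pace and stop on an object; "force" is the grip in N (left out, the last holds). Time passes only in rows, so rows that repeat a pose let the fingers close. It gives the time, the measured TCP pose, the force and the opening at its end, in the units of the state.
- manip.read_state(): the state, without advancing time (a new reading comes with each control period).
- vision.snapshot(name): name is "side" or "top" or "wrist"; returns the picture (480x640x3 uint8, red, green, blue); there is no depth.
- vision.camera_info(name): a dict with "fx", "fy", "cx", "cy" (pixels), "dist_coeffs" ([k1, k2, p1, p2, k3] as OpenCV has them; the pictures are not rectified), "world_to_cam" (4x4, takes a point from world to camera coordinates). Camera axes: x right, y down, z forward; pixel columns grow to the right and rows downward; lengths in mm; the calibration is good to about 2 mm. A picture is of the moment at which its call begins: read the wrist's pose just before it. camera_info takes no time and is no camera call; for the wrist camera it gives the pose at the moment of the call.
- manip.hand_in(): hands the job in, once; it reports no verdict.
The state is a dict: "clock": time; "q": joint angles; "joint_vel": joint speeds; "joint_efforts": joint torques, N m; "position": TCP position; "eef_rot": TCP orientation; "ft_force": force on the tool from outside, world axes, zero at the start; "wrist_torque": the same for the moment, N m; "finger_gap": finger opening in mm.
Only numpy, scipy, OpenCV 4.12 (cv2) and the standard library are available. Lean on these libraries where they do the work, as an engineer would, in place of code of your own. Each camera call takes 0.05 s, during which the arm holds its last target.

## Working session

There is one attempt and no reset: what is moved stays moved. The work goes in short steps, Python scripts to look and compute and a tool call to move; the robot and the scene stay as the last step left them, time stands still between calls to the robot, and variables do not carry over. Pictures are saved under pics/ and viewed, and the job is handed in when it is done.

Besides the shell and the picture viewer there is one more tool, called after "Emit:" as name(argument=value, ...) on one line, values as JSON. drive_tool: Moves the arm, as the interface text tells. Its arguments: {"type":"object","properties":{"travel":{"type":"array"},"rot":{"type":"array"},"claw":{"type":"array"},"force":{"type":"number"}},"required":["travel","rot","claw"]}

```bash
ls; mkdir -p pics; python3 - <<'E'
from station import manip, vision
import cv2
s=manip.read_state();print(s, manip.grip_point_offset)
for n in("side","top","wrist"):
    i=vision.camera_info(n);print(n,i)
    cv2.imwrite(f"pics/{n}0.png",vision.snapshot(n)[:,:,::-1])
E
```

```text
pics
{'clock': 0.0, 'q': array([ 1.04748225e+00,  4.94204868e-01,  1.34617207e+00, -2.43557197e-05,
        1.30254148e+00, -9.55216324e-02]), 'joint_vel': array([ 0.00082075, -0.00041615, -0.00053076,  0.00091198, -0.00105149,
       -0.00039549]), 'joint_efforts': array([-1.63239321e-03, -8.78817272e+01, -3.81846642e+01,  7.06215715e-02,
        5.30734530e-02, -1.08202403e-04]), 'position': array([259.09536923, 568.30379146, 213.31093792]), 'eef_rot': array([-1.90668646e-04,  2.12265723e-01,  9.77211760e-01, -6.34980294e-04]), 'ft_force': array([ 0.63088424, -0.51794747,  0.76970327]), 'wrist_torque': array([ 0.02230974, -0.00160367, -0.02287574]), 'finger_gap': 91.02801189543149} 18.8
side {'fx': 541.343636152476, 'fy': 541.343636152476, 'cx': 319.4396421285357, 'cy': 241.05727466138165, 'dist_coeffs': array([-0.03810753,  0.        ,  0.        ,  0.        ,  0.        ]), 'world_to_cam': array([[ 8.11429131e-01, -5.84449880e-01,  1.05082759e-03,
        -4.18683263e+02],
       [-3.02768251e-01, -4.21889069e-01, -8.54599906e-01,
         2.34863517e+02],
       [ 4.99914145e-0
[... 559 characters left out ...]
5.61990015e-03, -9.87965268e-01,
         8.71149288e+02],
       [ 0.00000000e+00,  0.00000000e+00,  0.00000000e+00,
         1.00000000e+00]])}
wrist {'fx': 336.5287445996754, 'fy': 336.5287445996754, 'cx': 317.34848208276566, 'cy': 241.7137794254554, 'dist_coeffs': array([-0.05842632,  0.        ,  0.        ,  0.        ,  0.        ]), 'world_to_cam': array([[ 4.14618972e-01,  9.09994490e-01, -1.06586938e-03,
        -6.24980268e+02],
       [ 8.71444540e-01, -3.96716683e-01,  2.88444600e-01,
        -3.29825201e+01],
       [ 2.62060148e-01, -1.20523449e-01, -9.57495993e-01,
         3.91492968e+02],
       [ 0.00000000e+00,  0.00000000e+00,  0.00000000e+00,
         1.00000000e+00]])}
```

View pics/top0.png

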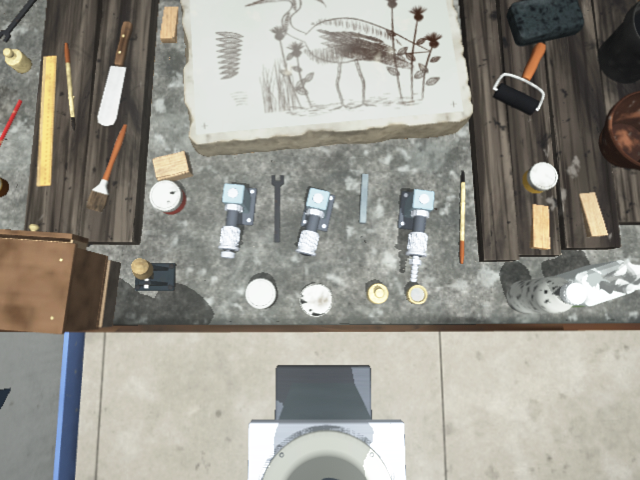

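View pics/side0.png

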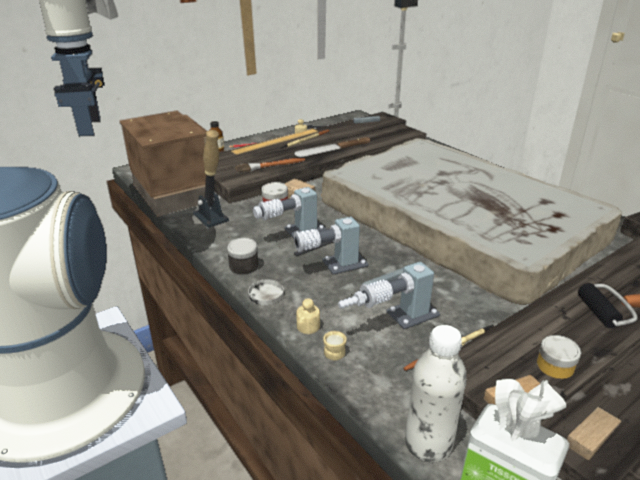

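View pics/wrist0.png

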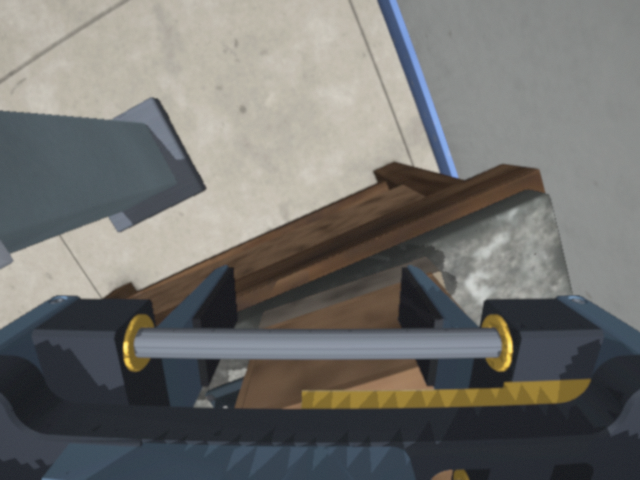

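The top picture shows the hose outlet on the right: block near (418,197), sleeve near (415,242), tail tip near (413,281). The middle outlet, near (312,240), is empty and the left one, near (229,250), is capped. The brass weight is near (377,293). I'll zoom in on the hose outlet.

```bash
python3 - <<'E'
import cv2
a=cv2.imread("pics/top0.png")[170:310,360:480];cv2.imwrite("pics/topc.png",cv2.resize(a,None,fx=4,fy=4,interpolation=2))
a=cv2.imread("pics/side0.png")[250:340,325:450];cv2.imwrite("pics/sidec.png",cv2.resize(a,None,fx=6,fy=6,interpolation=2))
E
```

```text
(no output)
```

View pics/topc.png

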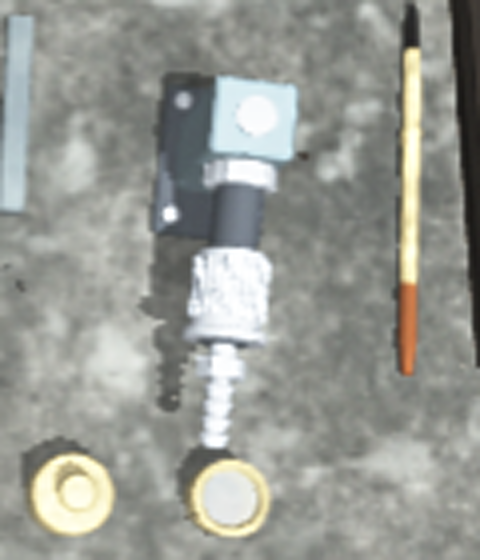

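View pics/sidec.png

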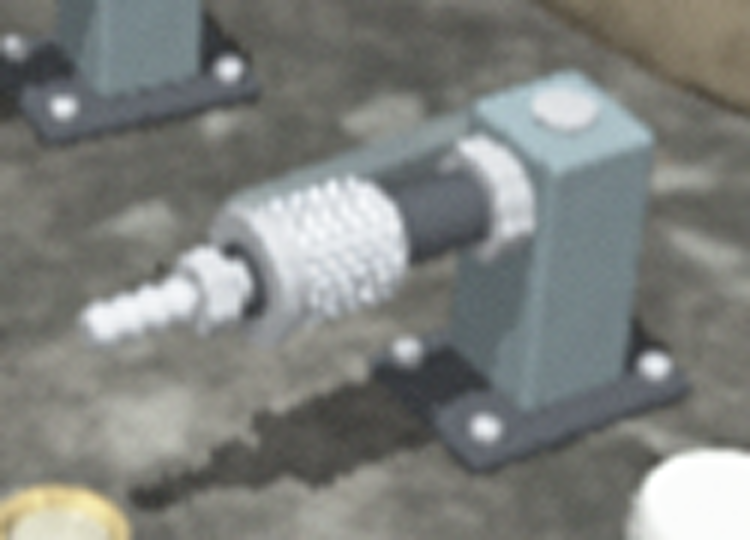

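```bash
cat > h.py <<'E'
import numpy as np, cv2
from station import manip, vision
def ray(n,uv):
    i=vision.camera_info(n);K=np.array([[i['fx'],0,i['cx']],[0,i['fy'],i['cy']],[0,0,1]])
    p=cv2.undistortPoints(np.array([[uv]],float),K,i['dist_coeffs'])[0,0]
    T=i['world_to_cam'];R=T[:3,:3];return -R.T@T[:3,3],R.T@np.array([*p,1])
def onz(n,uv,z):
    c,d=ray(n,uv);return c+d*(z-c[2])/d[2]
def proj(n,P):
    i=vision.camera_info(n);K=np.array([[i['fx'],0,i['cx']],[0,i['fy'],i['cy']],[0,0,1]]);T=i['world_to_cam']
    return cv2.projectPoints(np.array(P,float).reshape(-1,1,3),cv2.Rodrigues(T[:3,:3])[0],T[:3,3],K,i['dist_coeffs'])[0][:,0]
E
python3 - <<'E'
from h import *
t=lambda u,v:(360+(u-1.5)/4,170+(v-1.5)/4)
s=lambda u,v:(325+(u-2.5)/6,250+(v-2.5)/6)
for nm,p,z in[("tip",(214,446),80),("flL",(187,333),80),("flR",(267,341),80),("rearL",(198,249),80),("rearR",(272,254),80),("b0",(218,76),102),("b1",(298,84),102),("b2",(293,160),102),("b3",(210,152),102),("weight",(72,493),30),("jarlike",(230,497),30)]:
    print(nm,onz("top",t(*p),z).round(1))
for nm,p,z in[("tip",(90,322),80),("b0",(568,70),102),("b1",(653,135),102),("b2",(552,178),102),("b3",(468,105),102),("weightfoot",(-120,470),0)]:
    print("side",nm,onz("side",s(*p),z).round(1))
for n,u,v in[("top",377,293),("top",418,294),("top",316,299),("top",260,291)]: print(onz(n,(u,v),50).round())
print("robot y dir",vision.camera_info("wrist")["world_to_cam"][:3,:3].round(2))
E
```

```text
tip [ 431.9 -171.4   80. ]
flL [ 487.9 -160.1   80. ]
flR [ 483.7 -199.7   80. ]
rearL [ 530.1 -167.1   80. ]
rearR [ 527.4 -204.    80. ]
b0 [ 613.1 -175.6  102. ]
b1 [ 608.9 -215.   102. ]
b2 [ 570.4 -210.8  102. ]
b3 [ 574.6 -170.2  102. ]
weight [ 411.  -107.8   30. ]
jarlike [ 408.6 -189.5   30. ]
side tip [ 437.  -167.7   80. ]
side b0 [ 612.5 -176.5  102. ]
side b1 [ 608.1 -216.1  102. ]
side b2 [ 568.5 -214.5  102. ]
side b3 [ 574.7 -172.7  102. ]
side weightfoot [ 405.4 -107.5    0. ]
[ 410. -104.   50.]
[ 408. -187.   50.]
[399.  20.  50.]
[415. 133.  50.]
robot y dir [[ 0.41  0.91 -0.  ]
 [ 0.87 -0.4   0.29]
 [ 0.26 -0.12 -0.96]]
```

```bash
cat >> h.py <<'E'
from scipy.spatial.transform import Rotation as Ro
def plan(p,yaw=-0.125):
    s=manip.read_state();w,x,y,z=s['eef_rot'];R=Ro.from_quat([x,y,z,w])
    c,sn=np.cos(yaw),np.sin(yaw)
    G=Ro.from_matrix(np.array([[-c,sn*1,0],[-sn,-c*-1,0],[0,0,-1]]))
    G=Ro.from_matrix(np.column_stack([[-c,-sn,0],[-sn,c,0],[0,0,-1]]))
    print(s['clock'],s['position'].round(1),"force",s['ft_force'].round(1),"gap",round(s['finger_gap'],1))
    print("travel",R.inv().apply(np.array(p)-s['position']).round(1),"rot",(R.inv()*G).as_rotvec().round(4))
E
python3 - <<'E'
from h import *
plan([508,-183,200])
E
```

```text
0.15 [259.2 568.4 213.5] force [-0.2 -0.   0.7] gap 91.2
travel [-538.2 -580.5   14. ] rot [-9.000e-04 -2.000e-04 -3.028e-01]
```

Emit:
drive_tool(travel=[[-538,-580,14],[-538,-580,14],[-538,-580,14],[-538,-580,14],[-538,-580,14],[-538,-580,14],[-538,-580,14],[-538,-580,14]], rot=[[0,0,-0.303],[0,0,-0.303],[0,0,-0.303],[0,0,-0.303],[0,0,-0.303],[0,0,-0.303],[0,0,-0.303],[0,0,-0.303]], claw=[91,91,91,91,91,91,91,91], force=40)

```text
clock: 0.95
position: [384.3, 189.9, 207.0]
eef_rot: [-0.0, 0.062, 0.998, -0.0]
ft_force: [1.4, 0.3, 0.1]
finger_gap: 91.1
```

```bash
python3 - <<'E'
from h import *
plan([508,-183,200])
E
```

```text
0.95 [384.3 189.9 207. ] force [1.4 0.3 0.1] gap 91.1
travel [-169.  -354.7    7.2] rot [-0.0008 -0.0001  0.0006]
```

Emit:
drive_tool(travel=[[-169,-354.7,7],[-169,-354.7,7],[-169,-354.7,7],[-169,-354.7,7],[-169,-354.7,7],[-169,-354.7,7],[-169,-354.7,7],[-169,-354.7,7]], rot=[[0,0,0],[0,0,0],[0,0,0],[0,0,0],[0,0,0],[0,0,0],[0,0,0],[0,0,0]], claw=[91,91,91,91,91,91,91,91])

```text
clock: 1.75
position: [508.2, -185.6, 200.1]
eef_rot: [-0.0, 0.063, 0.998, -0.0]
ft_force: [1.1, 0.6, 0.4]
finger_gap: 90.7
```

```bash
python3 - <<'E'
from h import *
plan([508,-183,200])
for n in("side","wrist"): 
    im=vision.snapshot(n)[:,:,::-1].copy()
    for P in ([508,-183,80],[431.6,-173.4,80],[592,-193.5,102]):
        u=proj(n,P)[0]; print(n,u.round()); 
        cv2.circle(im,tuple(int(k) for k in u.round()),2,(0,0,255),-1)
    cv2.imwrite(f"pics/{n}1.png",im)
plan([508,-183,200])
E
```

```text
1.75 [ 508.2 -185.6  200.1] force [1.1 0.6 0.4] gap 90.7
travel [0.5 2.5 0.1] rot [-0.0008 -0.     -0.0002]
side [377. 293.]
side [339. 306.]
side [418. 269.]
wrist [322. 233.]
wrist [323. 143.]
wrist [323. 329.]
1.85 [ 509.5 -187.9  199.9] force [0.9 0.5 0.9] gap 91.0
travel [ 2.1  4.7 -0.2] rot [-0.0021  0.0013 -0.0031]
```

View pics/wrist1.png

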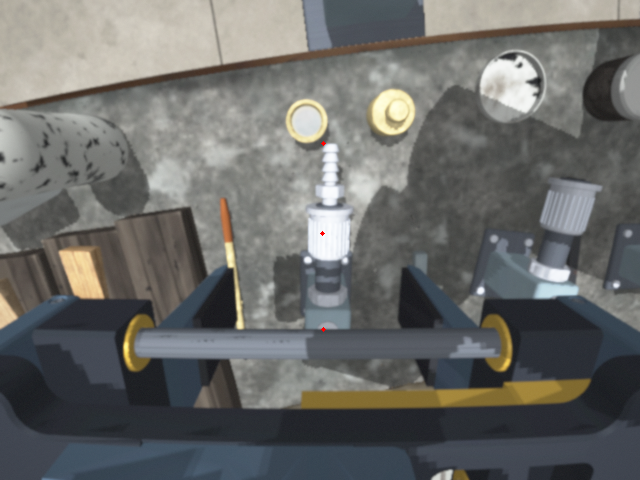

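View pics/side1.png

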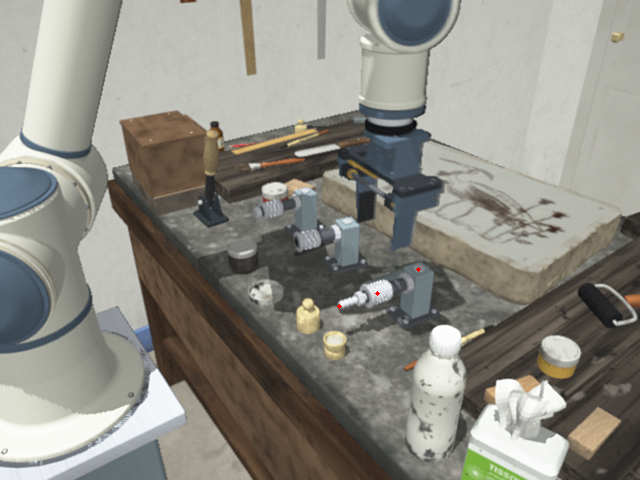

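Emit:
drive_tool(travel=[[2,4.7,50],[2,4.7,50],[2,4.7,50],[2,4.7,50],[2,4.7,50]], rot=[[0,0,-0.003],[0,0,-0.003],[0,0,-0.003],[0,0,-0.003],[0,0,-0.003]], claw=[91,91,91,91,91])

```text
clock: 2.35
position: [508.9, -183.1, 151.5]
eef_rot: [0.002, 0.062, 0.998, -0.002]
ft_force: [-0.1, 0.2, -0.1]
finger_gap: 91.0
```

```bash
python3 - <<'E'
from h import *
plan([508,-183,150])
n="wrist"
i0=vision.camera_info(n)["world_to_cam"]
im=vision.snapshot(n)[:,:,::-1].copy()
print(abs(vision.camera_info(n)["world_to_cam"]-i0).max())
cv2.imwrite("pics/wrist2raw.png",im)
for P in ([508,-183,80],[431.6,-173.4,80],[592,-193.5,102],[483.2,-179.9,80],[527.8,-185.5,80]):
        u=proj(n,P)[0]; print(n,u.round(1)); 
        cv2.circle(im,tuple(int(k) for k in u.round()),1,(0,0,255),-1)
cv2.imwrite(f"pics/{n}2.png",cv2.resize(im[80:340,240:440],None,fx=2.3,fy=2.3,interpolation=2))
E
```

```text
2.35 [ 508.9 -183.1  151.5] force [-0.1  0.2 -0.1] gap 91.0
travel [1.  0.  1.5] rot [-0.0029  0.0035  0.0004]
0.13809608688006847
wrist [317.1 251.1]
wrist [317.2 145.7]
wrist [317.1 364. ]
wrist [317.1 218.9]
wrist [317.1 275.6]
```

View pics/wrist2.png

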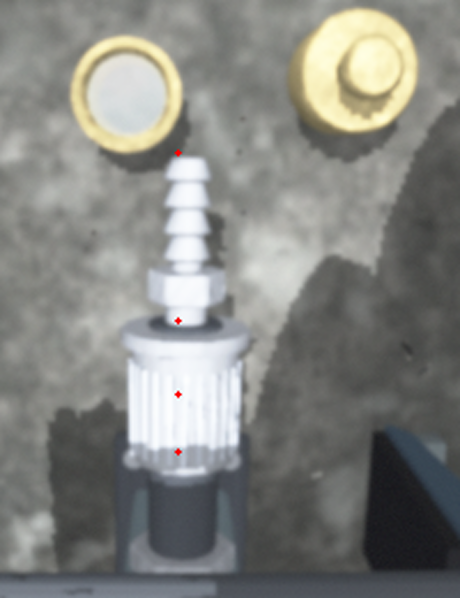

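```bash
python3 - <<'E'
from h import *
plan([509.5,-181,61],-0.137)
E
```

```text
2.4 [ 508.8 -183.2  151.3] force [0.3 1.6 0.1] gap 90.8
travel [-0.1  2.5 90.3] rot [-0.0028  0.0034  0.0124]
```

Emit:
drive_tool(travel=[[0,2.3,30],[0,2.3,60],[0,2.3,80],[0,2.3,90],[0,2.3,90],[0,2.3,90],[0,2.3,90],[0,2.3,90]], rot=[[-0.002,0.002,0.012],[-0.002,0.002,0.012],[-0.002,0.002,0.012],[-0.002,0.002,0.012],[-0.002,0.002,0.012],[-0.002,0.002,0.012],[-0.002,0.002,0.012],[-0.002,0.002,0.012]], claw=[91,91,91,91,70,50,50,50], force=15)

```text
clock: 3.2
position: [509.9, -181.4, 62.3]
eef_rot: [0.001, 0.068, 0.998, -0.001]
ft_force: [0.3, -1.1, 0.2]
finger_gap: 62.2
```

```bash
python3 - <<'E'
from h import *
plan([509.5,-181,61],-0.137)
cv2.imwrite("pics/w3.png",vision.snapshot("wrist")[:,:,::-1])
im=vision.snapshot("side")[:,:,::-1];cv2.imwrite("pics/s3.png",cv2.resize(im[180:340,300:460],None,fx=3.5,fy=3.5,interpolation=2))
E
```

```text
3.2 [ 509.9 -181.4   62.3] force [ 0.3 -1.1  0.2] gap 62.2
travel [0.5 0.3 1.2] rot [-0.0012  0.0028  0.0003]
```

View pics/w3.png

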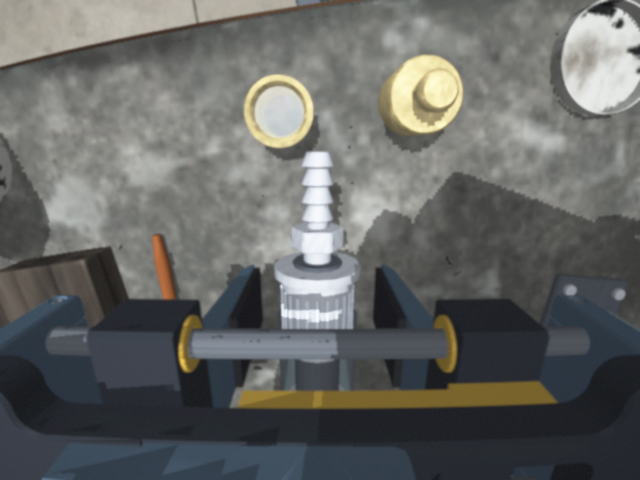

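View pics/s3.png

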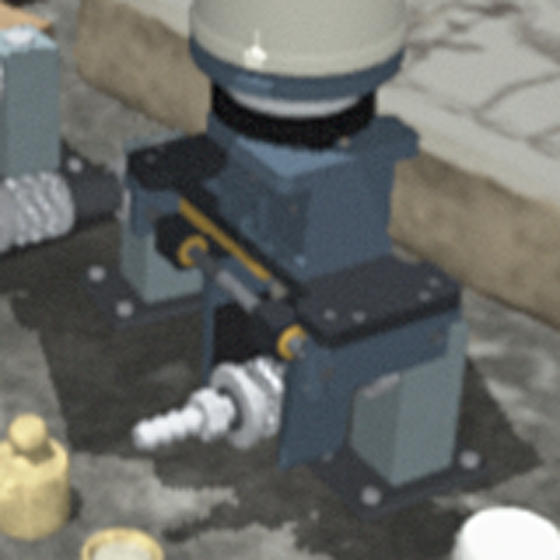

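The jaws straddle the sleeve: its centre is at u≈317 in the wrist picture, and the pads are even on both sides behind the flange. I'll close them.

Emit:
drive_tool(travel=[[0.3,0.2,1],[0.3,0.2,1],[0.3,0.2,1],[0.3,0.2,1],[0.3,0.2,1],[0.3,0.2,1]], rot=[[0,0,0],[0,0,0],[0,0,0],[0,0,0],[0,0,0],[0,0,0]], claw=[30,30,30,30,30,30], force=45)

```text
clock: 3.9
position: [509.4, -181.5, 61.0]
eef_rot: [0.001, 0.068, 0.998, -0.001]
ft_force: [-2.2, -4.5, 1.1]
finger_gap: 34.3
```

```bash
python3 - <<'E'
from h import *
plan([509.5,-181,61],-0.137)
E
```

```text
3.9 [ 509.4 -181.5   61. ] force [-2.2 -4.5  1.1] gap 34.3
travel [-0.1  0.5 -0.1] rot [-0.0017  0.0023  0.0004]
```

Emit:
drive_tool(travel=[[-4,0,0],[-8,0,0],[-11,0,0],[-13.5,0,0],[-14,0,0],[-14,0,0],[-14,0,0]], rot=[[0,0,0],[0,0,0],[0,0,0],[0,0,0],[0,0,0],[0,0,0],[0,0,0]], claw=[30,30,30,30,30,30,30])

```text
clock: 4.6
position: [522.0, -183.3, 60.9]
eef_rot: [-0.0, 0.068, 0.998, -0.001]
ft_force: [-8.0, -2.1, 6.2]
finger_gap: 33.8
```

```bash
python3 - <<'E'
from h import *
plan([509.5,-181,61],-0.137)
cv2.imwrite("pics/w4.png",vision.snapshot("wrist")[:,:,::-1])
im=vision.snapshot("side")[:,:,::-1];cv2.imwrite("pics/s4.png",cv2.resize(im[180:340,300:460],None,fx=3.5,fy=3.5,interpolation=2))
E
```

```text
4.6 [ 522.  -183.3   60.9] force [-8.  -2.1  6.2] gap 33.8
travel [12.6  0.6 -0.1] rot [-0.0016 -0.      0.0006]
```

View pics/w4.png

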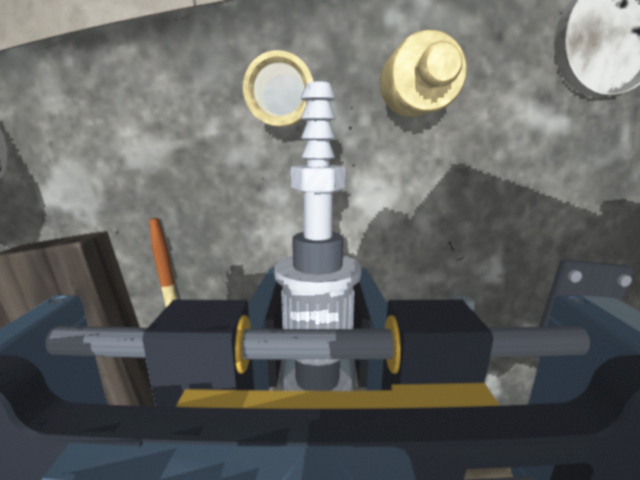

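View pics/s4.png

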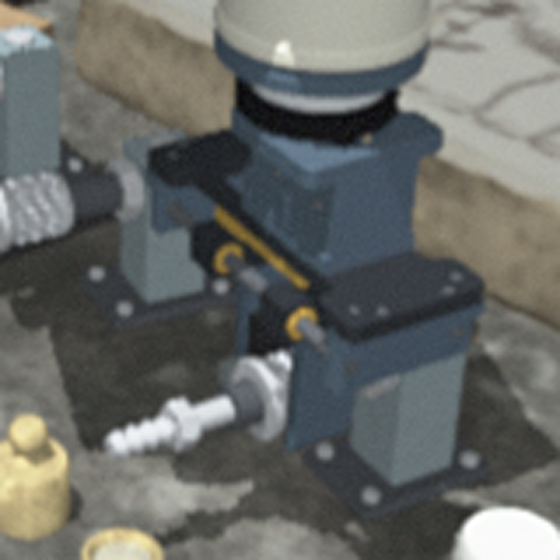

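The plug has jumped out: the tail tip moved from v≈153 to v≈83 in the wrist picture, and the barrel is now visible in front of the flange. The tool has only moved 12.7 mm, so I'll pull the sleeve up to its stop.

Emit:
drive_tool(travel=[[-2,0.3,0],[-3,0.3,0],[-3,0.3,0],[-3,0.3,0]], rot=[[0,0,0],[0,0,0],[0,0,0],[0,0,0]], claw=[30,30,30,30])

```text
clock: 5.1
position: [523.2, -183.4, 60.9]
eef_rot: [-0.002, 0.068, 0.998, -0.001]
ft_force: [-11.2, -5.0, 8.6]
finger_gap: 34.3
```

The tool has now moved 13.9 mm and the force is rising, so the sleeve is at its stop. I'll release it by opening the jaws quickly.

Emit:
drive_tool(travel=[[0,0,0],[0,0,0],[0,0,0],[0,0,0],[0,0,0],[0,0,0]], rot=[[0,0,0],[0,0,0],[0,0,0],[0,0,0],[0,0,0],[0,0,0]], claw=[91,91,91,91,91,91])

```text
clock: 5.7
position: [523.3, -183.4, 60.9]
eef_rot: [-0.002, 0.068, 0.998, -0.001]
ft_force: [-0.2, -0.2, 0.7]
finger_gap: 79.4
```

```bash
python3 - <<'E'
from h import *
plan([509.5,-181,61],-0.137)
cv2.imwrite("pics/w5.png",vision.snapshot("wrist")[:,:,::-1])
E
```

```text
5.7 [ 523.3 -183.4   60.9] force [-0.2 -0.2  0.7] gap 79.4
travel [14.   0.5 -0.1] rot [-0.0017 -0.003   0.0008]
```

View pics/w5.png

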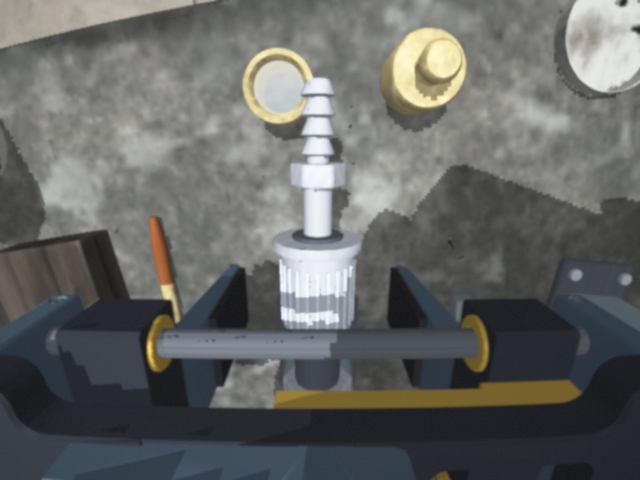

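The sleeve snapped home: the flange moved from v≈270 to v≈240 and the dark barrel in front of it is hidden again. The plug stays out, with its tip at v≈80, and nothing touches the tool. Now I'll retreat straight up.

Emit:
drive_tool(travel=[[0,0.3,0],[0,0.3,-30],[0,0.3,-70],[0,0.3,-120],[0,0.3,-140],[0,0.3,-140],[0,0.3,-140],[0,0.3,-140]], rot=[[0,0,0],[0,0,0],[0,0,0],[0,0,0],[0,0,0],[0,0,0],[0,0,0],[0,0,0]], claw=[91,91,91,91,91,91,91,91])

```text
clock: 6.55
position: [523.1, -182.6, 199.7]
eef_rot: [-0.003, 0.068, 0.998, -0.0]
ft_force: [-0.0, 0.4, -0.3]
finger_gap: 90.8
```

```bash
python3 - <<'E'
from h import *
plan([523,-183,200],-0.137)
cv2.imwrite("pics/s6.png",vision.snapshot("side")[:,:,::-1])
cv2.imwrite("pics/w6.png",vision.snapshot("wrist")[:,:,::-1])
E
```

```text
6.55 [ 523.1 -182.6  199.7] force [-0.   0.4 -0.3] gap 90.8
travel [ 0.1 -0.4 -0.3] rot [-0.0011 -0.005   0.0007]
```

View pics/s6.png

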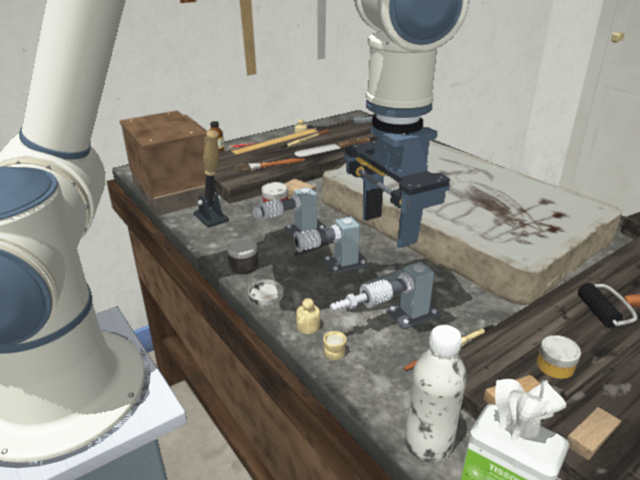

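View pics/w6.png

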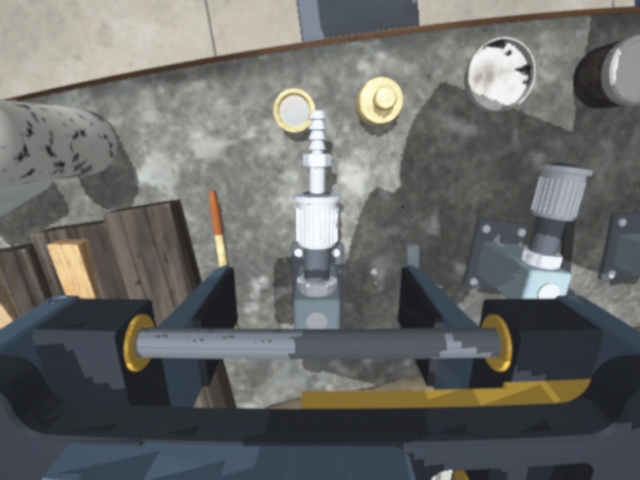

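The sleeve is home and the plug is out, with its tip at (318,113) in the wrist picture. The weight, the jar and the other outlets look unmoved, and the gripper is clear of everything. I'll hand in now.

```bash
python3 -c "
from station import manip
print(manip.hand_in())"
```

```text
the job is handed in; nothing more can be done
None
```

The hose outlet's plug is at its vent position and its sleeve snapped home by itself. I handed the job in at about 6.7 s of the 26 s allowed.

- **Pull:** I gripped the sleeve from above with a 45 N grip setting. I pulled it back 13.9 mm by the tool's own reading, until the force rose at the stop. The plug jumped forward, and opening the jaws let the sleeve run home.
- **Last checks:** The final pictures show the sleeve home, the plug still out, and the other outlets, the brass weight and the ink jar unmoved by eye. The gripper was clear at z = 200 mm, with wrist force about 0 N.
- **Not measured:** I could not read the sleeve's speed as it ran home, or the joint values themselves. I inferred the release from before and after pictures and from the force dropping to zero.
- **Disagreement:** My first position estimate was about 2 mm and 0.012 rad off the wrist camera's view. I corrected it before gripping.

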